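# Fasten the stock crate's hasp with a snap hook

## Robot

A 6-joint arm with a two-finger parallel gripper is mounted at the origin on the work surface. World frame = base frame: x ahead of the robot, y to its left, z up, the work surface at z = 0. Lengths are in m, angles in rad, forces in N, time in s.
With the tool pointing down it reaches from about 0.35 to 0.975 m from the base axis. Payload 4.9 kg.
Tool frame: the origin (TCP) lies midway between the tips of the shut fingers; the grasp point (between the pads) lies 19 mm behind it; z points along the fingers, y is the line along which they close (so a half turn about z gives the same grasp; the last joint's range is limited). The gripper opens to 85 mm and grips with 20 to 120 N. Pads are 22 mm wide; open, the fingers measure 114 mm over their backs; the gripper's body (76 mm by 85 mm) begins 54 mm behind the grasp point. The pads swing forward as they close: fully open they stand 13 mm farther back than shut.
Start: joints at [-1.288, 0.053, 1.613, -0, 1.476, -0.119], TCP at [0.244, -0.575, 0.231] pointing down, gripper open.
Joint ranges: [-3.01, 3.01], [-1.01, 2.22], [0.06, 2.58], [-1.02, 4.17], [0.09, 2.62], [-3.14, 3.14]. Speed limits (rad/s): [2.57, 2.57, 3.14, 3.14, 3.14, 3.14].

## Interface

Orientations are given as a unit quaternion [w, x, y, z].
In Python, from plant import state, grab_frame, camera_info, job_done, spot_in, masks_of, pinpoint gives the robot as it stands.
- The arm moves only by the shell command python3 -m handwheel 'ROWS' [OPENING]. ROWS is JSON, a list that holds one entry, the list of rows, each a list of 6 numbers: the shift along the world's x, y, z in m, then the turn, a rotation vector about the world's x, y, z in degrees. In form: [[[tx, ty, tz, ax, ay, az], ...]]. A call has 1 to 20 rows; each row shifts and turns the commanded pose from where the row before left it; what a row does not reach is not made up. A row lasts 1/12 s, in which the tool goes at most 41.7 mm and 7.16 degrees, less where a joint would pass 70% of its speed; a pose out of reach is approached as far as the arm can. A call is refused whole if a number of a shift passes 0.0417 or a number of a turn 7.16, either way. A call with a gripper value outside its range is refused whole. OPENING is the opening, from 0 (shut) to 1 (fully open), set as the call begins (- or left out, the last holds). The fingers move at their own pace and stop on an object; the grip force is fixed at half the most. Time passes only in rows, so rows that do not move let the fingers close. It gives the time, the measured TCP pose, the force, the opening and the grip force at its end, in the units of the state.
- state(): the state, without advancing time (a new reading comes with each control period).
- grab_frame(name): name is "scene" or "top" or "wrist"; returns (picture, depth): 480x640x3 uint8, blue, green, red; 480x640 float32, m along the optical axis (not along the pixel's ray), 0 where there is no reading.
- camera_info(name): a dict with "fx", "fy", "cx", "cy" (pixels), "T" (4x4, takes a point from camera to world coordinates). Camera axes: x right, y up, looking along -z (the intrinsics and any distortion apply to the point x, -y, -z); pixel columns grow to the right and rows downward; lengths in m; the calibration is good to about 2 mm. A picture is of the moment at which its call begins: read the wrist's pose just before it. camera_info takes no time and is no camera call; for the wrist camera it gives the pose at the moment of the call.
- job_done(): hands the job in; it is judged then, once.
Trained networks look in the newest picture that a camera, given by its name, has taken for a name from the list of things; names that differ only in an ending like _2 or _b are one class to them, and where a whole thing is asked for, a point or a joint stands for the part that bears it (a point fixed in the world has none). Each returns a list of dicts, best first, with "conf" (0 to 1); they miss things now and then, are a little off and sometimes report something else, mostly with a low value. They report only what shows in the picture. A call takes as long as a camera call. They do not tell look-alikes from the thing itself.
- spot_in(camera, thing): "box" ([left, top, width, height] in pixels, round what is visible of it).
- masks_of(camera, thing): "region" (480x640 bool, what is visible of it) and "box" ([left, top, width, height] in pixels, round what is visible of it).
- pinpoint(camera, thing): "position" ([column, row] in pixels: a listed point, or the origin of a listed thing).
The state is a dict: "time": time; "joint_pos": joint angles; "joint_vel": joint speeds; "joint_efforts": joint torques, N m; "tool_pos": TCP position; "tool_rot": TCP orientation; "contact_force": force on the tool from outside, world axes, zero at the start; "ft_torque": the same for the moment, N m; "gripper_width": opening from 0.0 (shut) to 1.0 (fully open); "grasp_force": force on a finger pad.
Only numpy, scipy, OpenCV 4.12 (cv2) and the standard library are available. Lean on these libraries where they do the work, as an engineer would, in place of code of your own. Each camera call takes 0.05 s, during which the arm holds its last target. There are 200 camera calls.

## Task

Fasten the lid of the plywood crate: fold the steel hasp down flat over its staple, clip the snap hook round one leg of the staple by pressing its sprung gate against it, then draw the hook back along its length with a light tug of about 10 newtons so that the leg seats in the bend and you feel that it is caught. Press gently throughout, keeping hook and staple under 15 newtons, leave the hook lying clipped on with its gate shut, and do not disturb the cartons or the tape roll.

Things in the scene. Friction and masses are not known exactly. Their poses are not given: they have to be found in the camera images.
- crate: Plywood crate, 300 x 260 x 150 mm high, fixed on the bench, its flat two-leaf lid shut; lid top 150 mm above the bench. Origin: centre of its underside. x: along the shut hasp, from its hinge to its free end; z up.
- hasp (a joint): Angle of the steel hasp leaf, a strap 130 mm long from its hinge line, 44 wide, 4 thick. 0: flat on the lid over the staple; 1.57: upright; more: leaning back from the staple. Stiff hinge (0.1 N m of friction): it stays at any angle and must be pushed all the way down. It is solid from 4 to 60 mm from the hinge; from 60 to 120 mm a slot 24 mm wide lets the staple stand through.
- hasp_hinge (a point): On the hasp's hinge line at mid width, 4 mm above the lid, 75 mm from the crate's middle towards crate -x. The hinge line runs along crate y; its knuckle is 8 mm thick.
- hasp_tip (a point): Mid of the free end of the hasp leaf, 130 mm from the hinge line.
- staple: The eye: 8 mm steel bar bent to an upright U, rigid on the lid. Origin: middle of its 86 x 36 mm strike plate, on the lid top, 15 mm from the crate's middle to crate +x; axes as the crate's. The U was screwed on by hand: it stands up to 6 mm off along x and along y. It lies in an x-z plane; leg axes 16 mm either side of its middle (24 mm clear), straight to 20 mm, top 36 mm above the lid.
- leg_hinge_side (a point): Where the axis of the staple leg nearer the hasp's hinge should be by the strike plate, 14 mm above the lid; the true leg may be up to 6 mm off along the hasp and across it.
- leg_tip_side (a point): The same for the staple leg nearer the hasp's free end, 32 mm farther from the hinge; off by the same amounts.
- snap_hook: Steel snap hook (carabiner): a flat oval loop of 12 mm round bar, 132 x 50 mm, about 0.25 kg, lying flat. Origin: centre of its underside (bar axis 6 mm above). x: along its length to the hook's bend; y: across, the solid spine's axis at y = +19 mm, gate side at y = -19 mm; z up. The round ends have their centres at x = 41 and -41 mm, bar axis radius 19 mm. The nose ends at x = 35 mm.
- gate (a joint): Angle of the hook's sprung gate, an 8 mm rod hinged at x = -10, y = -19 mm of the hook and 44 mm long to its free end at the nose. 0: shut; it opens only inwards, towards the spine, to a stop at 0.62. Pressed near the free end it starts to yield at about 4 N and is fully open at about 8 N; beyond that, or on the nose, it is solid steel.
- tape_roll: Roll of brown tape, 100 mm across, 76 mm hole, 48 mm high, lying flat. Bystander. Origin: centre of its underside.
- white_carton: White carton with a coloured base band, 120 x 100 x 85 mm. Bystander. Origin: centre of its underside.
- black_carton: Black carton with a white band, 150 x 100 x 70 mm. Bystander. Origin: centre of its underside.
- hook_grip (a point): Where to hold the snap hook, at x = -28 mm, y = 0 of it, 6 mm above its underside: from x = -41 to -14 mm both its sides are solid straight bars, 50 mm wide over them.
- hook_bend (a point): In the snap hook's bend, at x = 50 mm, y = 0 of it: where the axis of a staple leg comes to rest when the hook is drawn tight.
- gate_press (a point): On the outer face of the shut gate near its free end, at x = 25 mm, y = -23 mm of the snap hook: the place to press on a staple leg, moving the hook along its own -y. 18 mm after touching the leg is past the nose (less catches on it), 19 to 25 mm after, the gate is at its stop; drawing the hook then along its own -x lets the gate snap shut behind the leg.
Not all that is in view belongs to the job. There is more than one size of the snap_hook; the job needs the smallest.

How it is judged:
On the way, in this order (a step that is already met when the one before it is completed fails the run):
1. the hasp is folded down flat over the staple (value of joint hasp below 0.05 rad), for 0.3 s.
2. the hook is clipped round one staple leg (not dropped over both), gate shut, and tugged with at least 7 N with the leg in the hook's bend (value of joint gate below 0.08 rad and contact force between snap_hook and staple above 7 N and (((x of leg_hinge_side in the frame of snap_hook between 0.038 and 0.06 m and y of leg_hinge_side in the frame of snap_hook between -0.017 and 0.017 m) and not (x of leg_tip_side in the frame of snap_hook between -0.06 and 0.06 m and y of leg_tip_side in the frame of snap_hook between -0.018 and 0.018 m)) or ((x of leg_tip_side in the frame of snap_hook between 0.038 and 0.06 m and y of leg_tip_side in the frame of snap_hook between -0.017 and 0.017 m) and not (x of leg_hinge_side in the frame of snap_hook between -0.06 and 0.06 m and y of leg_hinge_side in the frame of snap_hook between -0.018 and 0.018 m)))), for 0.3 s.
At the end, for the whole second after the job is handed in: The hasp is flat on the lid (within 0.08 rad); the snap hook lies on the lid (tilt under 0.3 rad, its underside under 20 mm above the lid), at rest, its gate shut (under 0.08 rad), with exactly one leg of the staple inside its loop (value of joint each of hasp, gate below 0.08 rad and linear speed of snap_hook below 0.02 m/s and angle between snap_hook's own z axis and vertical below 0.3 rad and z of snap_hook in the frame of staple between -0.005 and 0.02 m and (((x of leg_hinge_side in the frame of snap_hook between -0.06 and 0.06 m and y of leg_hinge_side in the frame of snap_hook between -0.018 and 0.018 m) and not (x of leg_tip_side in the frame of snap_hook between -0.06 and 0.06 m and y of leg_tip_side in the frame of snap_hook between -0.018 and 0.018 m)) or ((x of leg_tip_side in the frame of snap_hook between -0.06 and 0.06 m and y of leg_tip_side in the frame of snap_hook between -0.018 and 0.018 m) and not (x of leg_hinge_side in the frame of snap_hook between -0.06 and 0.06 m and y of leg_hinge_side in the frame of snap_hook between -0.018 and 0.018 m)))); the robot touches nothing.
It fails at once if hook and staple pressed together with over 15 N (contact force between snap_hook and staple above 15 N).
It fails at once if the gripper or arm presses on the crate, its hasp or its staple with over 30 N (contact force between the arm and crate above 30 N).
It fails at once if a carton or the tape roll moved over 30 mm (distance of any of tape_roll, white_carton, black_carton from where it was at the start of the episode above 0.03 m).
It also fails if it takes over 72 s, if anything falls off the work surface, if the arm or the gripper's body presses on something with over 40 N, if the wrist force passes 120 N, or if a joint passes its speed limit or range.

## Working session

There is one attempt and no reset: what is moved stays moved. The work goes in short steps, Python scripts to look and compute and a shell command to move; the robot and the scene stay as the last step left them, time stands still between calls to the robot, and variables do not carry over. Pictures are saved under pics/ and viewed, at most 10 in all, crops included, and the job is handed in when it is done.

```bash
mkdir -p pics; cat > h.py <<'E'
import numpy as np, cv2
from plant import *
def back(ci,u,v,z=None,d=None):
    r=np.array([(u-ci['cx'])/ci['fx'],-(v-ci['cy'])/ci['fy'],-1.0]);T=np.array(ci['T'])
    if d is not None: return (T@np.r_[r*d,1])[:3]
    w=T[:3,:3]@r;o=T[:3,3];return o+w*(z-o[2])/w[2]
E
python3 - <<'E'
from h import *
for c in ('scene','top'):
    p,d=grab_frame(c);cv2.imwrite(f'pics/{c}0.png',p);ci=camera_info(c);print(c,{k:(v if k!='T' else np.round(v,3).tolist()) for k,v in ci.items()})
    for t in ('snap_hook','hook_grip','hook_bend','gate_press','hasp_hinge','hasp_tip','staple','leg_hinge_side','leg_tip_side','crate','tape_roll','white_carton','black_carton'):
        for q in pinpoint(c,t)[:4]:
            u,v=q['position'];i,j=int(round(v)),int(round(u))
            dd=d[i,j] if 0<=i<480 and 0<=j<640 else 0
            print(c,t,round(q['conf'],2),np.round([u,v]),np.round(back(ci,u,v,d=dd),3) if dd else None)
print(state())
E
```

```text
scene {'fx': 486.25975839448023, 'fy': 486.25975839448023, 'cx': 306.3584025705117, 'cy': 238.08549142606853, 'T': [[-0.243, -0.622, 0.744, 1.351], [0.97, -0.169, 0.176, 0.142], [0.017, 0.765, 0.644, 0.847], [0.0, 0.0, 0.0, 1.0]]}
scene snap_hook 0.86 [206. 250.] [ 0.498 -0.323  0.012]
scene snap_hook 0.78 [218. 203.] [ 0.283 -0.38   0.   ]
scene snap_hook 0.63 [119. 266.] [ 0.601 -0.517  0.001]
scene hook_grip 0.92 [224. 245.] [ 0.463 -0.291  0.004]
scene hook_grip 0.8 [216. 194.] [ 0.244 -0.402 -0.001]
scene hook_grip 0.77 [120. 274.] [ 0.626 -0.499  0.   ]
scene hook_bend 0.84 [218. 216.] [ 0.342 -0.355  0.   ]
scene hook_bend 0.77 [109. 247.] [ 0.548 -0.574  0.006]
scene gate_press 0.86 [206. 207.] [ 0.313 -0.405 -0.   ]
scene gate_press 0.83 [202. 241.] [ 0.466 -0.35   0.007]
scene gate_press 0.55 [127. 253.] [ 0.551 -0.525 -0.003]
scene hasp_hinge 0.55 [321. 229.] [ 0.515 -0.022  0.157]
scene hasp_tip 0.59 [327. 176.] [ 0.464 -0.023  0.268]
scene hasp_tip 0.57 [170. 302.] [ 0.736 -0.299  0.07 ]
scene staple 0.81 [303. 259.] [ 0.615 -0.038  0.151]
scene staple 0.61 [172. 305.] [
[... 1803 characters left out ...]
'joint_pos': array([-1.28801954e+00,  5.26752738e-02,  1.61291347e+00,  2.05777680e-06,
        1.47597975e+00, -1.19017126e-01]), 'joint_vel': array([ 0.00085048,  0.00038615,  0.00079256,  0.00247037,  0.00070183,
       -0.00122428]), 'joint_efforts': array([ 1.35810037e-04, -3.93658519e+01, -3.70460665e+01, -4.04309776e-05,
        2.93340363e-04, -2.07596730e-05]), 'tool_pos': array([ 0.24440456, -0.57521128,  0.23131086]), 'tool_rot': array([1.19581018e-05, 9.79888005e-01, 1.99548231e-01, 2.00903256e-06]), 'contact_force': array([ 0.5552428 ,  0.16448646, -0.83755578]), 'ft_torque': array([-0.0290691 ,  0.01821196,  0.00847153]), 'grasp_force': 0.0, 'gripper_width': 1.0015445408748571}
```

View pics/top0.png

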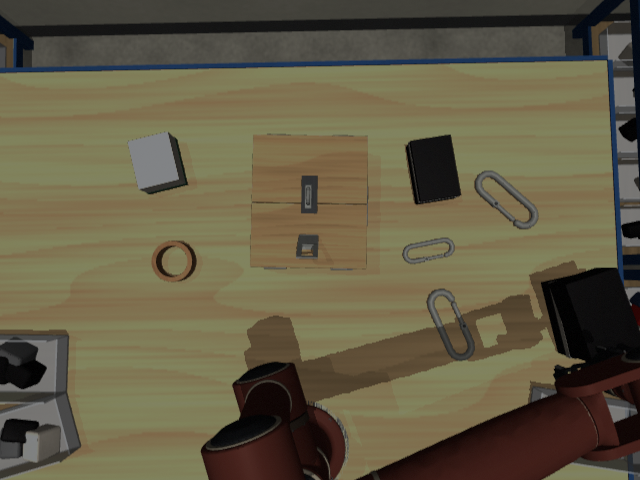

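```bash
python3 - <<'E'
from h import *
p=cv2.imread('pics/top0.png');c=p[170:380,380:560];c=cv2.resize(c,None,fx=2.8,fy=2.8,interpolation=2)
s=cv2.imread('pics/scene0.png')[150:310,80:380];s=cv2.resize(s,None,fx=1.0,fy=1.0)
cv2.imwrite('pics/crop1.png',np.hstack([c,np.vstack([cv2.resize(s,(290,155)),np.zeros((c.shape[0]-155,290,3),np.uint8)])]))
E
```

```text
(no output)
```

View pics/crop1.png

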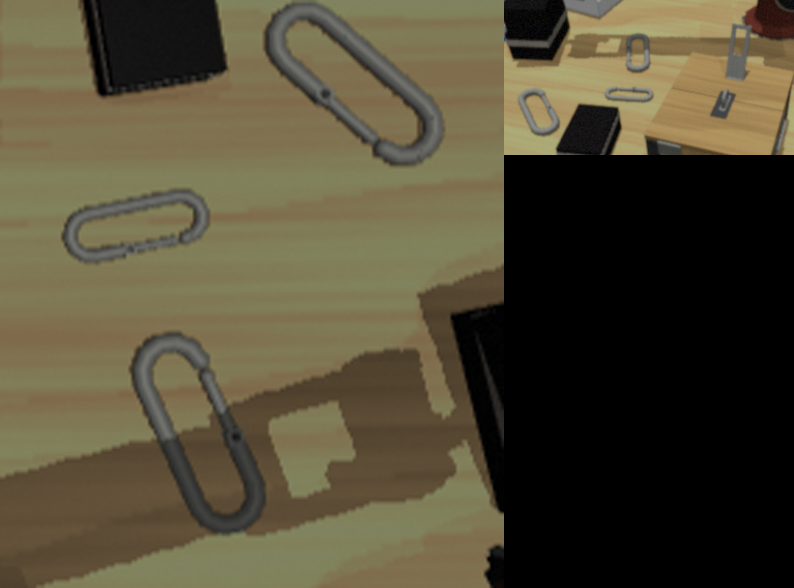

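Top view: three hooks, at (428,250), (507,199) and (450,324). The smallest, about 130 mm long, is at (428,250), with its bend at the right (448,246) and its gate on the lower side (towards world -x). The crate is at (307,210), the staple at (308,194) and the upright hasp at (307,245). I'll fold the hasp first, with the fingers shut, coming from its -x side.

```bash
python3 -m handwheel '[[[0.011,0.039,0,0,0,0],[0.011,0.039,0,0,0,0],[0.011,0.039,0,0,0,0],[0.011,0.039,0,0,0,0],[0.011,0.039,0,0,0,0],[0.011,0.039,0,0,0,0],[0.011,0.039,0,0,0,0],[0.011,0.039,0,0,0,0],[0.011,0.039,0,0,0,0],[0.011,0.039,0,0,0,0],[0.011,0.039,0,0,0,0],[0.011,0.039,0,0,0,0],[0.011,0.039,0,0,0,0],[0.011,0.039,0,0,0,0],[0,0,0,0,0,0],[0,0,0,0,0,0]]]' 0
```

```text
time: 2.73
tool_pos: [0.3986, -0.0272, 0.2315]
tool_rot: [0.0, 0.979, 0.202, 0.0]
contact_force: [0.1, -0.3, -0.1]
gripper_width: -0.002
grasp_force: 0.0
```

```bash
python3 -m handwheel '[[[0.015,0,0,0,0,0],[0.015,0,0,0,0,0],[0.012,0,0,0,0,0],[0.012,0,0,0,0,0],[0.012,0,0,0,0,0],[0.012,0,0,0,0,0],[0.012,0,0,0,0,0],[0.012,0,0,0,0,0],[0.012,0,-0.003,0,0,0],[0.012,0,-0.006,0,0,0],[0.01,0,-0.008,0,0,0],[0.008,0,-0.01,0,0,0]]]'
```

```text
time: 3.73
tool_pos: [0.545, -0.0317, 0.2078]
tool_rot: [0.001, 0.98, 0.198, 0.003]
contact_force: [-0.8, 2.0, 1.8]
gripper_width: 0.003
grasp_force: 1.0
```

```bash
python3 - <<'E'
from h import *
p,d=grab_frame('scene');cv2.imwrite('pics/s2.png',cv2.resize(p[130:330,200:420],None,fx=2.5,fy=2.5));print(state()['tool_pos'],state()['contact_force'])
E
```

```text
[ 0.5437595  -0.03139443  0.20352861] [ 1.87603119 -0.54796646  3.30566305]
```

View pics/s2.png

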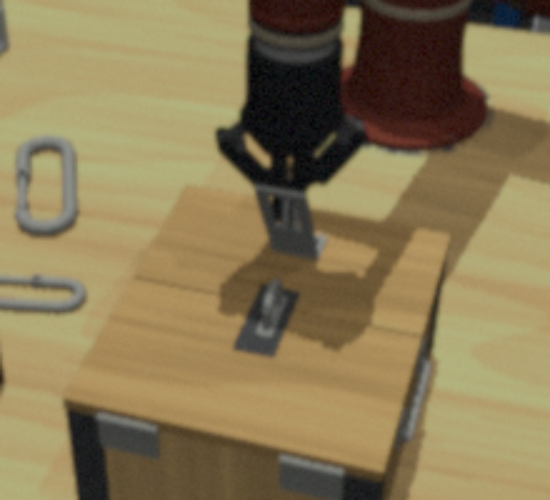

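The finger tip shows at the lower edge of the slot, near (285,210), so it is too far from the hinge. I'll back out and push lower, on the solid part of the leaf.

```bash
python3 -m handwheel '[[[-0.015,0,0.008,0,0,0],[-0.02,0,0.004,0,0,0],[-0.015,0,-0.005,0,0,0],[0,0,-0.015,0,0,0],[0,0,-0.01,0,0,0],[0.008,0,0,0,0,0],[0.008,0,0,0,0,0],[0.008,0,0,0,0,0],[0.008,0,0,0,0,0],[0.008,0,-0.003,0,0,0],[0.005,0,-0.004,0,0,0]]]'
```

```text
time: 4.7
tool_pos: [0.5391, -0.0294, 0.1798]
tool_rot: [0.0, 0.98, 0.2, 0.0]
contact_force: [0.1, -0.6, 1.9]
gripper_width: -0.001
grasp_force: 0.8
```

```bash
python3 - <<'E'
from h import *
p,d=grab_frame('scene');cv2.imwrite('pics/s3.png',cv2.resize(p[130:330,200:420],None,fx=2.5,fy=2.5));print(state()['tool_pos'],state()['contact_force'])
E
```

```text
[ 0.53893268 -0.02927066  0.1785171 ] [-0.77215818 -0.36769096 -0.40431371]
```

View pics/s3.png

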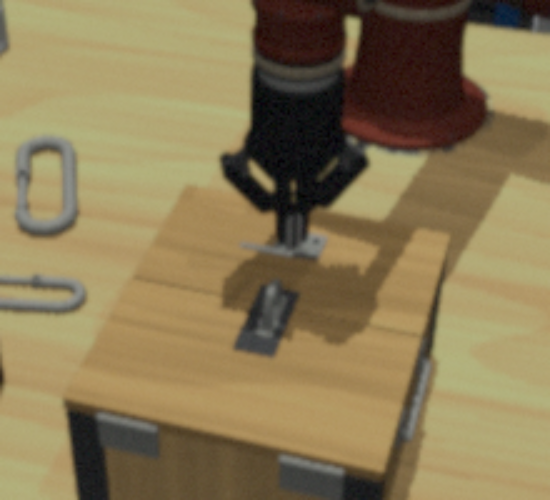

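The leaf now shows edge-on at (280,245), about 40° up with the finger on its solid part. I'll press it on down.

```bash
python3 -m handwheel '[[[0.004,0,-0.003,0,0,0],[0.003,0,-0.003,0,0,0],[0.003,0,-0.003,0,0,0],[0.002,0,-0.003,0,0,0],[0.001,0,-0.003,0,0,0],[0,0,-0.002,0,0,0],[0,0,0,0,0,0]]]'
```

```text
time: 5.33
tool_pos: [0.5503, -0.0292, 0.1618]
tool_rot: [-0.0, 0.98, 0.2, -0.0]
contact_force: [-0.4, 0.2, 0.5]
gripper_width: 0.001
grasp_force: 0.0
```

```bash
python3 -m handwheel '[[[0,0,-0.0015,0,0,0],[0,0,-0.0015,0,0,0],[0,0,-0.001,0,0,0],[0,0,0,0,0,0]]]'; python3 -m handwheel '[[[0,0,-0.001,0,0,0],[0,0,-0.001,0,0,0],[0,0,0,0,0,0]]]'
```

```text
time: 5.67
tool_pos: [0.5504, -0.0292, 0.1582]
tool_rot: [0.0, 0.98, 0.2, 0.0]
contact_force: [0.3, 0.2, 0.5]
gripper_width: -0.001
grasp_force: 0.2
time: 5.92
tool_pos: [0.5504, -0.0292, 0.1561]
tool_rot: [-0.0, 0.98, 0.2, -0.0]
contact_force: [-0.1, 0.4, 1.4]
gripper_width: 0.001
grasp_force: 0.3
```

```bash
python3 -m handwheel '[[[0,0,-0.001,0,0,0],[0,0,0,0,0,0],[0,0,0,0,0,0]]]';python3 -m handwheel '[[[0,0,-0.001,0,0,0],[0,0,0,0,0,0]]]'; python3 - <<'E'
from h import *
p,d=grab_frame('scene');cv2.imwrite('pics/s4.png',cv2.resize(p[130:330,200:420],None,fx=2.5,fy=2.5));print(state()['tool_pos'],state()['contact_force'])
E
```

```text
time: 6.17
tool_pos: [0.5503, -0.0292, 0.1551]
tool_rot: [-0.0, 0.98, 0.2, -0.0]
contact_force: [0.3, 0.4, 0.0]
gripper_width: 0.001
grasp_force: 0.1
time: 6.33
tool_pos: [0.5503, -0.0292, 0.1541]
tool_rot: [-0.0, 0.98, 0.2, -0.0]
contact_force: [0.4, 0.3, -0.2]
gripper_width: -0.001
grasp_force: 0.0
[ 0.55030927 -0.02920287  0.15413202] [ 0.42589131  0.59993051 -0.13465786]
```

View pics/s4.png

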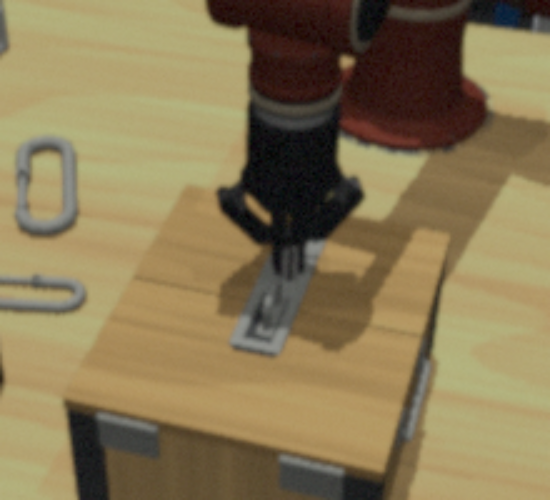

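The leaf looks almost flat with the staple through its slot at (268,305), but I feel no firm stop yet. I'll keep going down until it bottoms.

```bash
for i in 1 2 3; do :; done; python3 -m handwheel '[[[0,0,-0.001,0,0,0],[0,0,0,0,0,0]]]'|grep -E "pos|contact";python3 -m handwheel '[[[0,0,-0.001,0,0,0],[0,0,0,0,0,0]]]'|grep -E "pos|contact"
```

```text
tool_pos: [0.5504, -0.0292, 0.154]
contact_force: [-1.8, 1.0, 5.4]
tool_pos: [0.5504, -0.0292, 0.154]
contact_force: [-4.4, 0.6, 8.4]
```

```bash
python3 -m handwheel '[[[0,0,0.03,0,0,0],[0,0,0.04,0,0,0],[0,0,0.04,0,0,0],[-0.006,-0.020,0,0,0,7.1],[-0.006,-0.020,0,0,0,7.1],[-0.006,-0.020,0,0,0,7.1],[-0.006,-0.020,0,0,0,7.1],[-0.006,-0.020,0,0,0,7.1],[-0.006,-0.020,0,0,0,7.1],[-0.006,-0.021,0,0,0,7.1],[-0.006,-0.021,0,0,0,7.1],[-0.006,-0.021,0,0,0,7.1],[-0.006,-0.021,0,0,0,7.1],[-0.006,-0.021,0,0,0,7.0],[-0.006,-0.021,-0.02,0,0,0],[-0.006,-0.021,-0.02,0,0,0],[0,0,0,0,0,0]]]' 0.8
python3 - <<'E'
from h import *
for c in ('wrist','top'):
    ci=camera_info(c);p,d=grab_frame(c);cv2.imwrite(f'pics/{c}5.png',p)
    for t,z in (('snap_hook',.006),('hook_grip',.006),('hook_bend',.006),('gate_press',.006),('staple',.15),('leg_hinge_side',.164),('leg_tip_side',.164),('hasp_tip',.152),('hasp_hinge',.154)):
        if c=='wrist' and z>.1: continue
        for q in pinpoint(c,t)[:3]:
            u,v=q['position'];print(c,t,round(q['conf'],2),np.round([u,v]),np.round(back(ci,u,v,z=z),4))
    for n,z in (('snap_hook',.012),):
        for m in masks_of(c,n)[:3]:
            y,x=np.nonzero(m['region']);P=np.array([back(ci,a,b,z=.006)[:2] for a,b in zip(x,y)])
            r=cv2.minAreaRect(P.astype(np.float32)*1000);print(c,'mask',round(m['conf'],2),m['box'],r)
print(state()['tool_pos'],state()['tool_rot'])
E
```

```text
time: 8.13
tool_pos: [0.4695, -0.2976, 0.2172]
tool_rot: [-0.004, 0.637, 0.771, -0.001]
contact_force: [-1.5, 0.7, -0.4]
gripper_width: 0.801
grasp_force: 0.0
wrist snap_hook 0.76 [324. 233.] [ 0.4787 -0.3236  0.006 ]
wrist snap_hook 0.68 [386. 398.] [ 0.6015 -0.5275  0.006 ]
wrist hook_grip 0.68 [324. 210.] [ 0.4741 -0.2982  0.006 ]
wrist hook_bend 0.82 [215. 234.] [ 0.3633 -0.3465  0.006 ]
wrist hook_bend 0.67 [324. 277.] [ 0.4897 -0.3739  0.006 ]
wrist gate_press 0.96 [193. 269.] [ 0.3423 -0.3923  0.006 ]
wrist gate_press 0.94 [306. 254.] [ 0.4637 -0.3509  0.006 ]
wrist gate_press 0.88 [354. 394.] [ 0.5584 -0.5281  0.006 ]
wrist mask 0.89 [303.1, 174.6, 43.1, 114.6] ((480.6736755371094, -326.6612854003906), (49.46317672729492, 132.1822509765625), 10.293131828308105)
wrist mask 0.77 [68.1, 208.8, 170.5, 82.8] ((294.0455322265625, -378.0030212402344), (191.4808807373047, 75.11935424804688), 21.227436065673828)
wrist mask 0.71 [323.9, 368.2, 82.9, 62.7] ((588.9654541015625, -545.6920776367188), (131.3075408935547, 80.70856475830078), 50.026771545410156)
top snap_hook 0.82 [507. 200.]
[... 761 characters left out ...]
64 ]
top hasp_tip 0.95 [306. 176.] [ 0.6505 -0.0282  0.152 ]
top hasp_hinge 0.63 [307. 235.] [ 0.5174 -0.0288  0.154 ]
top hasp_hinge 0.6 [309. 208.] [ 0.5777 -0.0332  0.154 ]
top mask 0.94 [432.3, 287.3, 44.4, 72.8] ((300.4919738769531, -385.9225769042969), (183.720703125, 70.3603744506836), 12.568524360656738)
top mask 0.65 [476.2, 165.9, 61.4, 62.2] ((607.180908203125, -526.4013671875), (180.5653076171875, 71.26934814453125), 46.75657653808594)
top mask 0.5 [406.9, 237.9, 17.2, 22.4] ((486.63250732421875, -283.93878173828125), (26.727794647216797, 57.207828521728516), 52.26988220214844)
[ 0.47240251 -0.29615596  0.22225167] [-5.51394118e-05  6.35925725e-01  7.71750263e-01  3.24390881e-06]
```

View pics/wrist5.png

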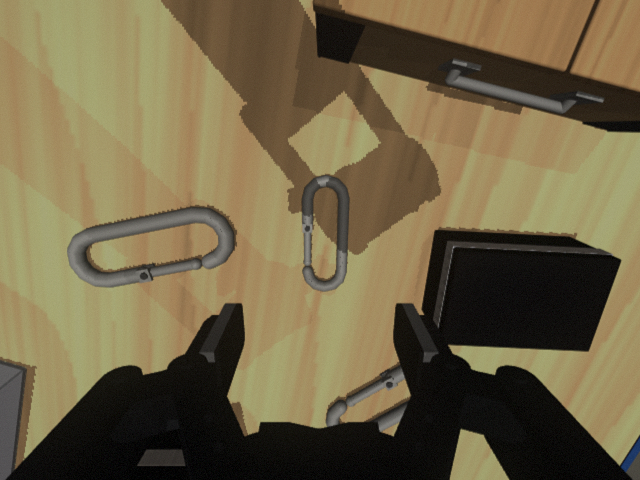

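The wrist picture shows the chosen small hook at (325,232), with its bend down the image at (324,277), the gate on the left and the bigger hooks well clear. The mask gives 132 x 49.5 mm, centre (0.481,-0.327), yaw 10.3°, which agrees with the given size. Going down to grasp.

```bash
python3 -m handwheel '[[[0.003,-0.003,-0.035,0,0,-0.8],[0,0,-0.04,0,0,0],[0,0,-0.04,0,0,0],[0,0,-0.04,0,0,0],[0,0,-0.03,0,0,0],[0,0,-0.02,0,0,0],[0,0,-0.01,0,0,0],[0,0,-0.004,0,0,0],[0,0,0,0,0,0],[0,0,0,0,0,0],[0,0,0,0,0,0]]]'
```

```text
time: 9.9
tool_pos: [0.4768, -0.3004, 0.0055]
tool_rot: [0.002, 0.641, 0.767, 0.0]
contact_force: [0.4, -0.1, -0.1]
gripper_width: 0.798
grasp_force: 0.0
```

```bash
python3 -m handwheel '[[[0,0,-0.004,0,0,0],[0,0,-0.002,0,0,0],[0,0,0,0,0,0]]]'; python3 -m handwheel '[[[0,0,0,0,0,0],[0,0,0,0,0,0],[0,0,0,0,0,0],[0,0,0,0,0,0],[0,0,0,0,0,0]]]' 0.3
```

```text
time: 10.15
tool_pos: [0.4754, -0.2992, -0.0026]
tool_rot: [0.0, 0.641, 0.767, 0.0]
contact_force: [0.8, -0.0, -0.9]
gripper_width: 0.803
grasp_force: 0.0
time: 10.57
tool_pos: [0.4758, -0.2994, -0.002]
tool_rot: [0.0, 0.641, 0.767, 0.0]
contact_force: [-1.0, 0.7, 4.7]
gripper_width: 0.559
grasp_force: 61.9
```

```bash
python3 -m handwheel '[[[0,0,0.02,0,0,0],[0,0,0.035,0,0,0],[0,0,0.04,0,0,0],[0,0,0.04,0,0,0],[0,0,0.04,0,0,0],[0,0,0.04,0,0,0],[0,0,0.04,0,0,0],[0,0,0.04,0,0,0],[0.02,0.03,0,0,0,-5.1],[0.02,0.03,0,0,0,-5.1],[0.02,0.03,0,0,0,0],[0.02,0.03,0,0,0,0],[0.02,0.03,0,0,0,0],[0.02,0.03,0,0,0,0],[0.015,0.029,0,0,0,0],[0,0,0,0,0,0],[0,0,0,0,0,0],[0,0,0,0,0,0]]]'
python3 - <<'E'
from h import *
s=state();ci=camera_info('wrist');p,d=grab_frame('wrist');cv2.imwrite('pics/w6.png',p);np.savez('w6.npz',d=d,**ci)
print(s['tool_pos'],s['tool_rot'],s['gripper_width'],np.round(ci['T'],4).tolist(),ci['fx'],ci['cx'],ci['cy'])
z0=s['tool_pos'][2]+.008
for t,z in (('staple',.15),('leg_hinge_side',.164),('leg_tip_side',.164),('hasp_tip',.152),('hasp_hinge',.154),('hook_bend',z0),('hook_grip',z0),('gate_press',z0),('snap_hook',z0)):
    for q in pinpoint('wrist',t)[:2]:
        u,v=q['position'];print(t,round(q['conf'],2),np.round([u,v]),np.round(back(ci,u,v,z=z),4))
# high points of the staple from depth
V,U=np.nonzero(d>0);P=np.array([back(ci,u,v,d=d[v,u]) for u,v in zip(U,V)])
m=(P[:,2]>.165)&(P[:,2]<.2)&(abs(P[:,0]-.61)<.06)&(abs(P[:,1]+.03)<.05);Q=P[m]
print(m.sum(),Q.min(0),Q.max(0),np.median(Q,0))
m2=m&(P[:,2]>.18);print(P[m2].min(0),P[m2].max(0),np.median(P[m2],0))
E
```

```text
time: 12.07
tool_pos: [0.6098, -0.0903, 0.2907]
tool_rot: [-0.001, 0.707, 0.707, -0.001]
contact_force: [1.1, 0.1, -2.8]
gripper_width: 0.555
grasp_force: 63.0
[ 0.60982908 -0.09025609  0.29071288] [-0.00091219  0.70686101  0.70735137 -0.00084545] 0.5552844049906057 [[1.0, -0.0015, 0.0017, 0.6099], [0.0009, 0.9454, 0.326, -0.0065], [-0.0021, -0.326, 0.9454, 0.4341], [0.0, 0.0, 0.0, 1.0]] 342.35374813091744 318.5526057857329 242.27653764727563
staple 0.71 [318. 160.] [ 0.6093 -0.0339  0.15  ]
leg_hinge_side 0.62 [306. 146.] [ 0.6002 -0.0223  0.164 ]
leg_tip_side 0.6 [337. 165.] [ 0.624  -0.0363  0.164 ]
leg_tip_side 0.31 [204. 156.] [ 0.5218 -0.0298  0.164 ]
hasp_hinge 0.94 [203. 158.] [ 0.5174 -0.032   0.154 ]
hook_bend 0.92 [159. 364.] [ 0.5335 -0.1146  0.2987]
hook_grip 0.78 [ 92. 386.] [ 0.4986 -0.1281  0.2987]
hook_grip 0.66 [331. 442.] [ 0.6164 -0.1641  0.2987]
gate_press 0.66 [275. 410.] [ 0.5879 -0.1428  0.2987]
snap_hook 0.93 [115. 377.] [ 0.5109 -0.1225  0.2987]
581 [ 0.58354288 -0.03512579  0.16609143] [ 0.62247541 -0.02640175  0.18800063] [ 0.60338623 -0.03038536  0.18358689]
[ 0.58589631 -0.03512579  0.18000712] [ 0.61920855 -0.02662572  0.18800063] [ 0.6033564  -0.0305371   0.18428388]
```

View pics/w6.png

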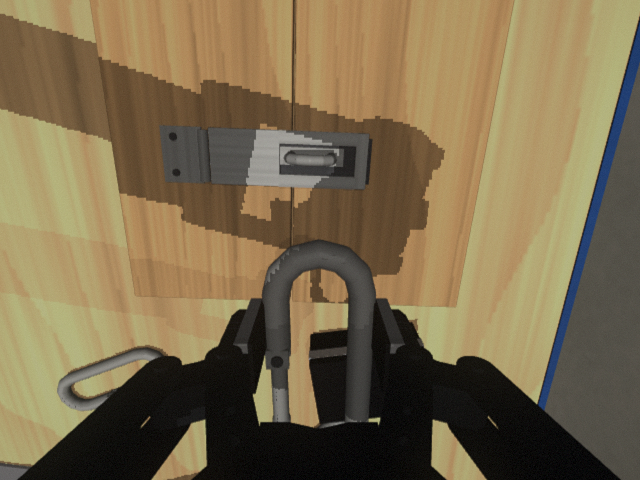

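The wrist picture shows the hasp flat, with the U through its slot at (310,158), and the hook held straight. Its round end is at (319,240), 38 mm ahead of the TCP as expected. From depth the U is 39 mm long with its middle at (0.603,-0.031), so the tip-side leg is at about (0.619,-0.031). I'll go down beyond it with the gate facing it.

```bash
python3 -m handwheel '[[[0.016,0.036,0,0,0,0],[0.016,0.038,0,0,0,0],[0.015,0.038,0,0,0,0],[0,0,0,0,0,0],[0,0,-0.035,0,0,0],[0,0,-0.035,0,0,0],[0,0,-0.03,0,0,0],[0,0,-0.02,0,0,0],[0,0,-0.008,0,0,0],[0,0,-0.004,0,0,0],[0,0,0,0,0,0],[0,0,0,0,0,0],[0,0,0,0,0,0]]]'
```

```text
time: 13.65
tool_pos: [0.6589, 0.0216, 0.1631]
tool_rot: [0.002, 0.707, 0.707, 0.001]
contact_force: [0.3, 0.1, -3.1]
gripper_width: 0.554
grasp_force: 63.3
```

```bash
python3 -m handwheel '[[[-0.001,0,-0.003,0,0,0],[0,0,0,0,0,0],[0,0,0,0,0,0]]]'
```

```text
time: 13.9
tool_pos: [0.6565, 0.0218, 0.1578]
tool_rot: [0.0, 0.707, 0.707, 0.0]
contact_force: [1.1, -0.4, -4.9]
gripper_width: 0.559
grasp_force: 63.3
```

```bash
python3 -m handwheel '[[[0,0,-0.0025,0,0,0],[-0.003,0,0,0,0,0],[-0.002,0,0,0,0,0],[0,0,0,0,0,0],[0,0,0,0,0,0]]]'; python3 -m handwheel '[[[-0.002,0,0,0,0,0],[-0.002,0,0,0,0,0],[-0.001,0,0,0,0,0],[-0.001,0,0,0,0,0],[0,0,0,0,0,0]]]'
```

```text
time: 14.32
tool_pos: [0.6512, 0.0218, 0.1548]
tool_rot: [-0.0, 0.707, 0.707, -0.0]
contact_force: [-0.6, -1.2, -3.8]
gripper_width: 0.557
grasp_force: 63.3
time: 14.73
tool_pos: [0.6457, 0.0218, 0.155]
tool_rot: [0.0, 0.707, 0.707, 0.0]
contact_force: [1.5, 0.4, -3.8]
gripper_width: 0.555
grasp_force: 63.3
```

```bash
python3 -m handwheel '[[[-0.001,0,0,0,0,0],[-0.001,0,0,0,0,0],[0,0,0,0,0,0],[0,0,0,0,0,0]]]'|grep -E "pos|contact";  python3 -m handwheel '[[[-0.001,0,0,0,0,0],[-0.001,0,0,0,0,0],[0,0,0,0,0,0],[0,0,0,0,0,0]]]'|grep -E "pos|contact"; python3 -m handwheel '[[[-0.001,0,0,0,0,0],[-0.001,0,0,0,0,0],[0,0,0,0,0,0],[0,0,0,0,0,0]]]'|grep -E "pos|contact"
```

```text
tool_pos: [0.6439, 0.0219, 0.1551]
contact_force: [4.9, 1.6, -3.5]
tool_pos: [0.6415, 0.022, 0.155]
contact_force: [4.2, 0.0, -3.1]
tool_pos: [0.6395, 0.0219, 0.1549]
contact_force: [4.3, 1.7, -3.2]
```

Touch at x≈0.645, and the gate yields at about 4 N. Pressing on.

```bash
python3 -m handwheel '[[[-0.001,0,0,0,0,0],[-0.001,0,0,0,0,0],[-0.001,0,0,0,0,0],[-0.001,0,0,0,0,0],[0,0,0,0,0,0],[0,0,0,0,0,0]]]'|grep -E "pos|contact";  python3 -m handwheel '[[[-0.001,0,0,0,0,0],[-0.001,0,0,0,0,0],[-0.001,0,0,0,0,0],[-0.001,0,0,0,0,0],[0,0,0,0,0,0],[0,0,0,0,0,0]]]'|grep -E "pos|contact"; python3 -m handwheel '[[[-0.001,0,0,0,0,0],[-0.001,0,0,0,0,0],[-0.001,0,0,0,0,0],[0,0,0,0,0,0],[0,0,0,0,0,0]]]'|grep -E "pos|contact"
```

```text
tool_pos: [0.6357, 0.0216, 0.155]
contact_force: [5.3, 0.4, -3.5]
tool_pos: [0.6321, 0.0212, 0.1552]
contact_force: [6.1, 0.1, -3.0]
tool_pos: [0.6293, 0.0214, 0.1554]
contact_force: [6.4, 0.7, -2.6]
```

```bash
python3 -m handwheel '[[[-0.001,0,0,0,0,0],[-0.001,0,0,0,0,0],[0,0,0,0,0,0],[0,0,0,0,0,0]]]'|grep -E "pos|contact";  python3 -m handwheel '[[[-0.001,0,0,0,0,0],[0,0,0,0,0,0],[0,0,0,0,0,0]]]'|grep -E "pos|contact"; python3 -m handwheel '[[[-0.001,0,0,0,0,0],[0,0,0,0,0,0],[0,0,0,0,0,0]]]'|grep -E "pos|contact"
```

```text
tool_pos: [0.6273, 0.0215, 0.1554]
contact_force: [6.5, 0.5, -2.7]
tool_pos: [0.6264, 0.0215, 0.1554]
contact_force: [6.7, 0.1, -3.4]
tool_pos: [0.6254, 0.0217, 0.1555]
contact_force: [5.9, 0.1, -3.0]
```

```bash
python3 -m handwheel '[[[-0.001,0,0,0,0,0],[0,0,0,0,0,0],[0,0,0,0,0,0]]]'|grep -E "pos|contact";  python3 -m handwheel '[[[0,0.001,0,0,0,0],[0,0.001,0,0,0,0],[0,0.001,0,0,0,0],[0,0,0,0,0,0],[0,0,0,0,0,0]]]'|grep -E "pos|contact"; python3 -m handwheel '[[[0,0.001,0,0,0,0],[0,0.001,0,0,0,0],[0,0.001,0,0,0,0],[0,0,0,0,0,0],[0,0,0,0,0,0]]]'|grep -E "pos|contact"
```

```text
tool_pos: [0.6244, 0.0218, 0.1555]
contact_force: [6.1, 1.7, -3.0]
tool_pos: [0.624, 0.0251, 0.1553]
contact_force: [5.2, 3.4, -2.5]
tool_pos: [0.6232, 0.029, 0.1549]
contact_force: [3.5, 4.8, -2.5]
```

```bash
python3 -m handwheel '[[[0,0.001,0,0,0,0],[0,0.001,0,0,0,0],[0,0.001,0,0,0,0],[0,0.001,0,0,0,0],[0,0,0,0,0,0],[0,0,0,0,0,0]]]'|grep -E "pos|contact";  python3 -m handwheel '[[[0,0.001,0,0,0,0],[0,0.001,0,0,0,0],[0,0.001,0,0,0,0],[0,0.001,0,0,0,0],[0,0,0,0,0,0],[0,0,0,0,0,0]]]'|grep -E "pos|contact"; python3 -m handwheel '[[[0,0.001,0,0,0,0],[0,0.001,0,0,0,0],[0,0.001,0,0,0,0],[0,0,0,0,0,0],[0,0,0,0,0,0]]]'|grep -E "pos|contact"
```

```text
tool_pos: [0.6228, 0.0315, 0.1543]
contact_force: [-0.3, 0.6, -2.3]
tool_pos: [0.6234, 0.0359, 0.1548]
contact_force: [-0.6, -0.6, -2.4]
tool_pos: [0.6234, 0.0389, 0.1548]
contact_force: [-0.1, 0.2, -3.5]
```

The gate has snapped shut behind the leg: the forces are back to zero. Now the tug.

```bash
python3 -m handwheel '[[[-0.001,0.001,0,0,0,0],[-0.001,0.001,0,0,0,0],[-0.001,0.001,0,0,0,0],[0,0.001,0,0,0,0],[0,0,0,0,0,0],[0,0,0,0,0,0]]]'|grep -E "pos|contact";  python3 -m handwheel '[[[0,0.001,0,0,0,0],[0,0.001,0,0,0,0],[0,0,0,0,0,0],[0,0,0,0,0,0]]]'|grep -E "pos|contact"; python3 -m handwheel '[[[0,0.001,0,0,0,0],[0,0,0,0,0,0],[0,0,0,0,0,0]]]'|grep -E "pos|contact"
```

```text
tool_pos: [0.6204, 0.0429, 0.1548]
contact_force: [0.7, -0.5, -2.4]
tool_pos: [0.6204, 0.0449, 0.1548]
contact_force: [0.8, -0.0, -3.6]
tool_pos: [0.6204, 0.0456, 0.1548]
contact_force: [0.0, -0.7, -2.8]
```

```bash
python3 -m handwheel '[[[0,0.001,0,0,0,0],[0,0,0,0,0,0],[0,0,0,0,0,0]]]'|grep -E "pos|contact"; python3 -m handwheel '[[[0,0.0005,0,0,0,0],[0,0,0,0,0,0],[0,0,0,0,0,0]]]'|grep -E "pos|contact"
```

```text
tool_pos: [0.6205, 0.0459, 0.1548]
contact_force: [1.2, -4.2, -3.7]
tool_pos: [0.6205, 0.046, 0.1548]
contact_force: [-0.6, -6.3, -3.0]
```

```bash
python3 -m handwheel '[[[0,0.0007,0,0,0,0],[0,0,0,0,0,0],[0,0,0,0,0,0]]]'|grep -E "pos|contact"; python3 -m handwheel '[[[0,0.0003,0,0,0,0],[0,0,0,0,0,0],[0,0,0,0,0,0]]]'|grep -E "pos|contact"; python3 -m handwheel '[[[0,0,0,0,0,0],[0,0,0,0,0,0],[0,0,0,0,0,0],[0,0,0,0,0,0]]]'|grep -E "pos|contact"
```

```text
tool_pos: [0.6205, 0.0461, 0.1548]
contact_force: [-0.5, -8.3, -4.0]
tool_pos: [0.6206, 0.0461, 0.1548]
contact_force: [-0.7, -9.0, -3.4]
tool_pos: [0.6206, 0.0461, 0.1548]
contact_force: [0.8, -8.0, -3.4]
```

```bash
python3 -m handwheel '[[[0,0.0004,0,0,0,0],[0,0,0,0,0,0],[0,0,0,0,0,0],[0,0,0,0,0,0]]]'|grep -E "pos|contact"; python3 -m handwheel '[[[0,0,0,0,0,0],[0,0,0,0,0,0],[0,0,0,0,0,0],[0,0,0,0,0,0],[0,0,0,0,0,0],[0,0,0,0,0,0]]]'|grep -E "pos|contact"
```

```text
tool_pos: [0.6206, 0.0462, 0.1548]
contact_force: [1.1, -9.8, -4.1]
tool_pos: [0.6206, 0.0462, 0.1548]
contact_force: [0.4, -9.4, -4.1]
```

Caught at about 9.6 N and held. I'll slacken, lower the hook and release it.

```bash
python3 -m handwheel '[[[0,-0.003,0,0,0,0],[0,-0.003,0,0,0,0],[0,0,-0.001,0,0,0],[0,0,-0.001,0,0,0],[0,0,0,0,0,0],[0,0,0,0,0,0]]]'|grep -E "pos|contact"; python3 -m handwheel '[[[0,0,0,0,0,0],[0,0,0,0,0,0],[0,0,0,0,0,0],[0,0,0,0,0,0],[0,0,0,0,0,0]]]' 0.75; python3 -m handwheel '[[[0,0,0.005,0,0,0],[0,0,0.01,0,0,0],[0,0,0.03,0,0,0],[0,0,0.04,0,0,0],[0,0,0.04,0,0,0],[0,-0.03,0.02,0,0,0],[0,-0.04,0,0,0,0],[0,-0.04,0,0,0,0],[0,0,0,0,0,0],[0,0,0,0,0,0]]]'
python3 - <<'E'
from h import *
ci=camera_info('wrist');p,d=grab_frame('wrist');cv2.imwrite('pics/w7.png',p)
E
```

```text
tool_pos: [0.6203, 0.0431, 0.1527]
contact_force: [-0.2, -0.4, -4.1]
time: 24.65
tool_pos: [0.6207, 0.0427, 0.1533]
tool_rot: [0.0, 0.707, 0.707, 0.0]
contact_force: [-0.1, 0.9, -0.7]
gripper_width: 0.751
grasp_force: 0.0
time: 25.48
tool_pos: [0.6204, -0.0691, 0.2989]
tool_rot: [0.0, 0.708, 0.706, 0.0]
contact_force: [0.5, 1.1, 0.1]
gripper_width: 0.753
grasp_force: 0.0
```

View pics/w7.png

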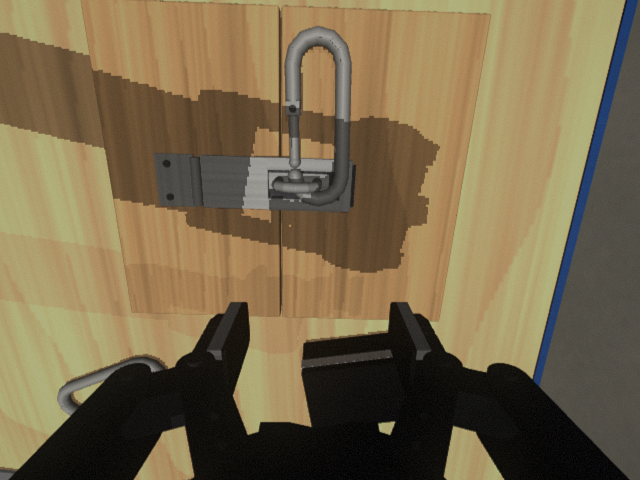

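The picture shows the hasp flat and the hook lying at (320,115) with its gate shut along (294,135). The staple's tip-side leg is inside the bend at (318,185), the other leg is outside at (275,187), and the gripper is clear.

```bash
python3 -c "from plant import *;print(job_done())"
```

```text
the job is handed in; nothing more can be done
None
```

The job is handed in: the hasp is folded flat, and the smallest hook is clipped round the staple's tip-side leg, tugged at about 9.6 N and left lying with its gate shut; the interface returned no verdict.

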